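Reset the tripped breaker behind the switch desk's access panel

ROBOT

A 6-joint arm with a two-finger parallel gripper is mounted at the origin on the work surface. World frame = base frame: x ahead of the robot, y to its left, z up, the work surface at z = 0. Lengths are in mm, angles in degrees, forces in N, time in s.
With the tool pointing down it reaches from about 300 to 750 mm from the base axis. Payload 8.5 kg.
Tool frame: the origin (TCP) lies midway between the tips of the shut fingers; the grasp point (between the pads) lies 19 mm behind it; x points along the fingers, z is the direction in which the jaws open and shut, and the axes are right-handed (so a half turn about x gives the same grasp; the last joint's range is limited). The gripper opens to 85 mm and grips with 20 to 120 N. Pads are 22 mm wide; open, the fingers measure 114 mm over their backs; the gripper's body (76 mm by 85 mm) begins 54 mm behind the grasp point. The pads swing forward as they close: fully open they stand 13 mm farther back than shut.
Start: joints at [54.528, 21.807, 74.336, -0, 83.858, -12.336], TCP at [216.093, 505.751, 196.722] pointing down, gripper open.
Joint ranges: [-178.18, 178.18], [-50.72, 133.34], [12.68, 142.11], [-81.47, 261.47], [9.98, 163.14], [-165.26, 165.26]. Speed limits (degrees/s): [136.94, 136.94, 180, 180, 180, 180].

INTERFACE

Orientations are given as [roll, pitch, yaw] about the fixed x, y, z axes, in that order (R = Rz(yaw) Ry(pitch) Rx(roll)).
In Python, from cell import arm, jaws, monitor, snapshot, camera_model, recognise gives the robot as it stands. The module is installed in compiled form; this text tells all that it offers. Calls block until the motion is done:
- arm.movep(position, orientation): joint-space move of the TCP to a pose.
- arm.servo_line(position, rot=None, vel=150, force_limit=None): straight line of the TCP; rot=None keeps the orientation; vel is the mean speed in mm/s. With force_limit (N) it stops when the force on the tool has changed by that much, and returns True; else False.
- arm.move_joints(angles): joint-space move.
- jaws.move_gripper(opening, strength=None): opening from 0.0 (shut) to 1.0 (fully open); strength is the grip in N (None keeps the last); returns when the fingers have stopped.
- arm.wait(seconds).
- arm.solve_ik(position, orientation): joint angles nearest the present ones, or None.
- monitor.get_state(): the state.
- snapshot(name): name is "scene" or "top"; returns the picture (384x512x3 uint8, red, green, blue); there is no depth.
- camera_model(name): a dict with "camera_matrix" (3x3 intrinsics, pixels), "R" (3x3) and "t" (3): a world point X has camera coordinates R X + t. Camera axes: x right, y down, z forward; pixel columns grow to the right and rows downward; lengths in mm; the calibration is good to about 2 mm. A picture is of the moment at which its call begins. camera_model takes no time and is no camera call.
A pose or a line that the arm cannot do raises arm.IKError and nothing moves.
- arm.sign_off(): hands the job in, once; it reports no verdict.
Trained networks look in the newest picture that a camera, given by its name, has taken for a name from the list of things; names that differ only in an ending like _2 or _b are one class to them, and where a whole thing is asked for, a point or a joint stands for the part that bears it (a point fixed in the world has none). Each returns a list of dicts, best first, with "p" (0 to 1); they miss things now and then, are a little off and sometimes report something else, mostly with a low value. They report only what shows in the picture. A call takes as long as a camera call. They do not tell look-alikes from the thing itself.
- recognise(camera, query): "extent" ([centre column, centre row, width, height] as shares, 0 to 1, of the picture: columns of its width, rows of its height, round what is visible of it).
The state is a dict: "time": time; "joint_positions": joint angles; "qd": joint speeds; "joint_efforts": joint torques, N m; "position": TCP position; "tcp_rot": TCP orientation; "force": force on the tool from outside, world axes, zero at the start; "torque": the same for the moment, N m; "grip_width": opening from 0.0 (shut) to 1.0 (fully open).
Only numpy, scipy, OpenCV 4.12 (cv2) and the standard library are available. Lean on these libraries where they do the work, as an engineer would, in place of code of your own. Each camera call takes 0.05 s, during which the arm holds its last target. There are 200 camera calls.

TASK

One breaker of the blade grinder has tripped. On the sloping switch desk turn both turn buttons aside until they are clear of the access panel, lift the panel out by its handle and set it down gently, flat and handle up, in the middle of the cork mat. Then push the one breaker lever that has dropped fully up again without disturbing the other three levers or the things on the bench.

Things in the scene. Friction and masses are not known exactly. Their poses are not given: they have to be found in the camera images.
- console: switch desk of a blade grinder, fixed: blue-grey box 255 mm deep (x), 340 wide (y), 245 high; origin at the centre of its underside, x axis away from the robot (front is -x). Its grey face slopes up and away at 25 degrees (0.436 rad), from the front edge (height 155 mm) to the rear deck (height 245 mm, with a 35 mm high mushroom button). Outward normal of the face in this frame: n = (-0.422, 0, 0.906); up-slope: u = (0.906, 0, 0.422)
- face_center (a point): centre of the desk's sloping face, on its surface (axes as the desk's). Round it a rebate 5 mm deep, 157 mm up-slope by 205 mm wide, holds the access panel flush. Behind the panel is an opening 136 mm up-slope by 184 mm wide; in it, 36 mm below the face along the normal, lie the fronts of four breakers side by side, 45 mm wide each, centred on this point
- button_left_grip (a point): left (+y) turn button on the face, half-way up the panel's side, pivot 20 mm outside the panel's edge: steel bar 66 mm long, 14 wide, round ends, from 2 to 10 mm above the face, pivoted at its middle; along it stands a thumb wing 40 mm long, 10 thick, reaching 30 mm above the face. This point: on the pivot axis, in the middle of the wing, 20 mm above the face
- button_right_grip (a point): right (-y) turn button, the same as the left one, mirrored
- button_left (a joint): angle of the left turn button, counter-clockwise positive seen from outside, about the face normal. Near 0 its bar lies across (along the desk's y) and laps 13 mm over the panel; clear of the panel beyond +-1.05; at +-1.57 it stands along the panel's side; stops at +-1.65. It turns either way and stays where it is left (friction 0.06 N m)
- button_right (a joint): angle of the right turn button, as for the left one
- panel_handle (a point): access panel, loose: bare aluminium sheet 152 mm (x, up-slope) by 200 (y) by 5, 0.3 to 0.55 kg, with a black bow handle along y across its middle: bar 120 mm long, 12 mm square, on two feet 96 mm apart inside. This point: centre of the bar, 41 mm above the panel's underside, 30 mm free under the bar; z is the panel's outward normal. Starts in the rebate, 2.5 mm play
- mat_top (a point): cork mat fixed on the bench to the left or to the right of the desk, 260 mm (its x) by 190 mm (its y), 4 mm thick, clear of other things; this point is the middle of its top face
- tray: open steel parts tray with small parts, 250 by 180 mm, 50 mm high, fixed on the bench at the other side of the desk from the mat; origin at the centre of its underside
- lever_a_tip (a point): breaker lever a, in any of the four places of the row, behind the panel at first: black toggle 24 mm wide (along the row), 12 thick, 26 long from its pivot; this point is the middle of its top end. Pivot axis: along desk y, 36 mm below the face, 8 mm up-slope of the face centre. Levers stand 45 mm apart, 21 mm free between them
- lever_a (a joint): angle of lever a: 0 fully down (off, leaning 26 degrees down-slope of the face normal), 0.9 fully up (on, leaning 26 degrees up-slope); stops at both ends, stays where it is left (friction 0.03 N m)
- lever_b_tip (a point): breaker lever b, in any of the four places of the row, behind the panel at first: black toggle 24 mm wide (along the row), 12 thick, 26 long from its pivot; this point is the middle of its top end. Pivot axis: along desk y, 36 mm below the face, 8 mm up-slope of the face centre. Levers stand 45 mm apart, 21 mm free between them
- lever_b (a joint): angle of lever b: 0 fully down (off, leaning 26 degrees down-slope of the face normal), 0.9 fully up (on, leaning 26 degrees up-slope); stops at both ends, stays where it is left (friction 0.03 N m)
- lever_c_tip (a point): breaker lever c, in any of the four places of the row, behind the panel at first: black toggle 24 mm wide (along the row), 12 thick, 26 long from its pivot; this point is the middle of its top end. Pivot axis: along desk y, 36 mm below the face, 8 mm up-slope of the face centre. Levers stand 45 mm apart, 21 mm free between them
- lever_c (a joint): angle of lever c: 0 fully down (off, leaning 26 degrees down-slope of the face normal), 0.9 fully up (on, leaning 26 degrees up-slope); stops at both ends, stays where it is left (friction 0.03 N m)
- lever_d_tip (a point): breaker lever d, in any of the four places of the row, behind the panel at first: black toggle 24 mm wide (along the row), 12 thick, 26 long from its pivot; this point is the middle of its top end. Pivot axis: along desk y, 36 mm below the face, 8 mm up-slope of the face centre. Levers stand 45 mm apart, 21 mm free between them
- lever_d (a joint): angle of lever d: 0 fully down (off, leaning 26 degrees down-slope of the face normal), 0.9 fully up (on, leaning 26 degrees up-slope); stops at both ends, stays where it is left (friction 0.03 N m)
- spanner: flat steel spanner, 180 mm long, lying on the bench between the robot and the desk; leave it alone
- screwdriver: screwdriver, 160 mm long, lying on the far left of the bench; leave it alone
- saw_blade: circular saw blade, 110 mm across, lying flat on the left of the bench; leave it alone
- grinding_wheel: grey grinding wheel, 100 mm across, 20 mm thick, lying flat before the desk; leave it alone
- bearing_ring: steel ring, 90 mm across, 22 mm high, lying flat on the far right; leave it alone
- oil_bottle: yellow oil bottle, 64 mm across, 170 mm tall, standing left of the desk; leave it alone
- paste_tin: bare metal tin, 72 mm across, 75 mm tall, standing right of the desk; leave it alone
Not all that is in view belongs to the job. What is shaped like the part that bears panel_handle but red is not meant.

How it is judged:
By the outcome, as a careful person would: the job done as asked, in the order asked, and still so for the second after the job is handed in, with the robot touching nothing.
It also fails if it takes over 69 s, if anything falls off the work surface, if the arm or the gripper's body presses on something with over 40 N, if the wrist force passes 120 N, or if a joint passes its speed limit or range.

## Working session

There is one attempt and no reset: what is moved stays moved. The work goes in short steps, each a Python script; the robot and the scene stay as the last script left them, time stands still between calls to the robot, and variables do not carry over. Pictures are saved under pics/ and viewed, about 8 in all and at most 12, crops included, and the job is handed in when it is done.

```bash
mkdir -p pics; python3 - <<'E'
from cell import *
import cv2,numpy as np
for n in("scene","top"):
    im=snapshot(n); cv2.imwrite(f"pics/{n}0.png",im[:,:,::-1])
    m=camera_model(n); print(n,np.round(m["camera_matrix"],1).tolist(),np.round(m["R"],4).tolist(),np.round(m["t"],1).tolist(), (-m["R"].T@m["t"]).round())
    for q in("console","button_left_grip","button_right_grip","panel_handle","mat_top","tray","face_center"):
        try:
            r=recognise(n,q); print(q,[(round(d["p"],2),(np.array(d["extent"])*[512,384,512,384]).round(1).tolist()) for d in r[:4]])
        except Exception as e: print(q,e)
print(monitor.get_state())
E
```

```text
scene [[387.8, 0.0, 250.6], [0.0, 387.8, 189.4], [0.0, 0.0, 1.0]] [[-0.7277, 0.6857, -0.0149], [0.6017, 0.6277, -0.4939], [-0.3293, -0.3684, -0.8694]] [318.0, -201.0, 1497.5] [ 845.  460. 1207.]
console [(0.89, [198.6, 254.0, 150.9, 147.6])]
button_left_grip [(0.74, [237.9, 257.7, 17.9, 21.7])]
button_right_grip [(0.53, [180.4, 202.4, 22.0, 15.1])]
panel_handle [(0.96, [205.2, 232.4, 86.4, 67.4]), (0.89, [371.7, 213.5, 75.4, 64.1])]
mat_top [(0.67, [175.6, 150.3, 79.9, 70.7])]
tray []
face_center [(0.58, [199.7, 252.0, 152.6, 145.0])]
top [[384.0, 0.0, 252.0], [0.0, 384.0, 189.0], [0.0, 0.0, 1.0]] [[0.0787, -0.9969, -0.0005], [-0.973, -0.0767, -0.2175], [0.2168, 0.0177, -0.9761]] [-19.3, 479.9, 1641.2] [ 113.  -11. 1706.]
console [(0.89, [251.8, 140.2, 81.4, 77.4]), (0.62, [251.8, 142.1, 53.5, 39.4])]
button_left_grip [(0.48, [221.5, 142.9, 10.6, 3.8])]
button_right_grip [(0.64, [137.1, 162.2, 24.1, 24.7])]
panel_handle [(0.97, [179.5, 254.8, 44.1, 54.2]), (0.77, [248.1, 142.3, 47.7, 40.4])]
mat_top [(0.93, [337.2, 199.8, 44.7, 58.7]), (0.28, [250.9, 140.9, 48.8, 39.4])]
tray [(0.79,
[... 181 characters left out ...]
4]), (0.44, [176.1, 137.3, 20.5, 22.4])]
{'time': 0.8, 'joint_positions': array([ 5.45279486e+01,  2.18055192e+01,  7.43357538e+01, -1.32466433e-03,
        8.38583975e+01, -1.23359414e+01]), 'qd': array([-0.02833782,  0.06913265, -0.03354613,  0.03151282, -0.01254136,
       -0.07076184]), 'joint_efforts': array([-5.08343110e-04, -4.48281419e+01, -2.31461763e+01, -1.07464334e-04,
        4.29254997e-04, -1.18583927e-06]), 'position': array([216.09984936, 505.74151865, 196.73293043]), 'tcp_rot': array([-88.28810266,  89.99864233, -21.42407091]), 'force': array([ 0.08756654, -0.02134062, -1.01426553]), 'torque': array([ 0.04926825, -0.04420481,  0.00500525]), 'grip_width': 0.9978008856489211}
```

```bash
python3 - <<'E'
import cv2,numpy as np
a=cv2.imread("pics/scene0.png")[145:345,110:310];b=cv2.imread("pics/top0.png")[85:285,125:365]
a=cv2.resize(a,(600,600),interpolation=cv2.INTER_CUBIC);cv2.imwrite("pics/a.png",a)
cv2.imwrite("pics/b.png",cv2.resize(b,(720,600),interpolation=cv2.INTER_CUBIC))
E
```

```text
(no output)
```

View pics/a.png

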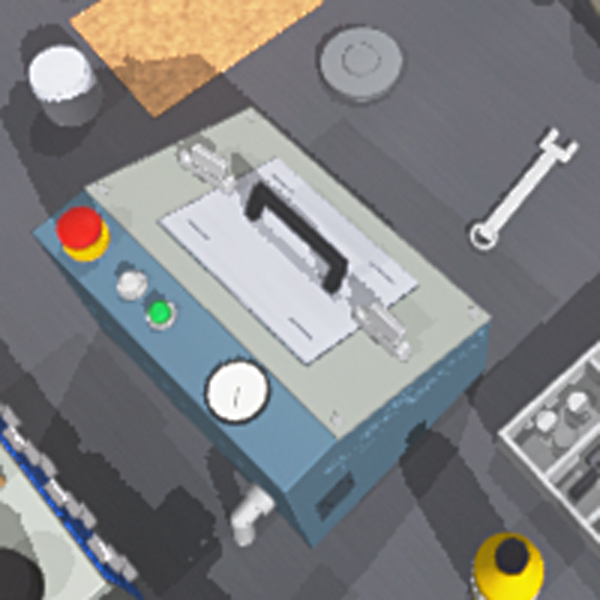

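View pics/b.png

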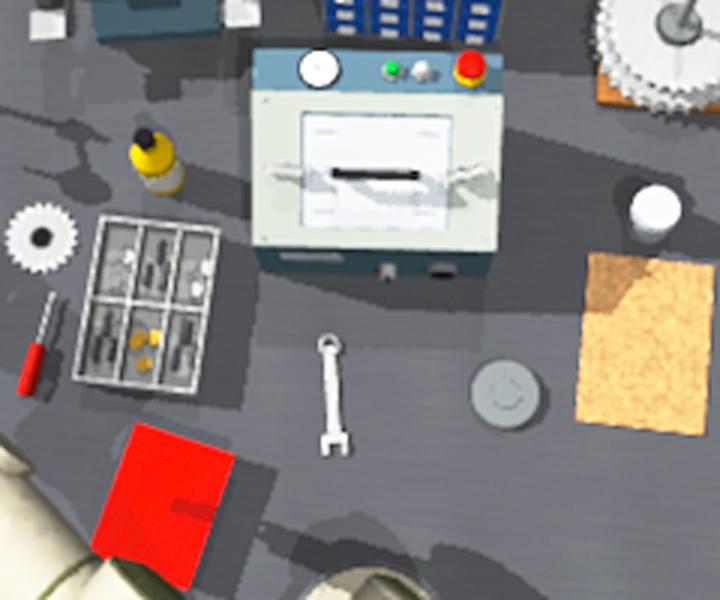

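View pics/scene0.png

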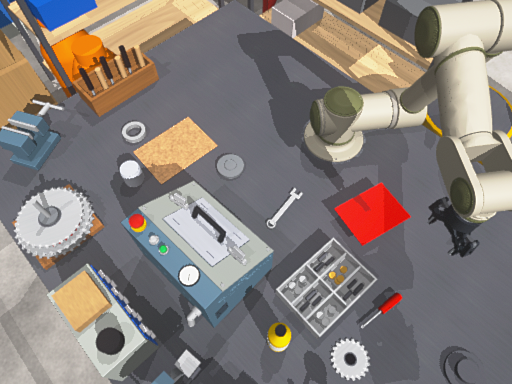

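Seen: the panel meant is the aluminium one in the desk (top ≈ 248,142; scene ≈ 205,232). The red look-alike lies at top ≈ 180,255. The mat is on the right (top ≈ 337,200) and the tray on the left. Next I fit the desk and mat poses from the corners.

```bash
cat > h.py <<'E'
import numpy as np,cv2
from cell import *
from scipy.optimize import least_squares
from scipy.spatial.transform import Rotation as Ro
CM={n:camera_model(n) for n in("scene","top")}
def proj(n,X):
    m=CM[n];c=np.atleast_2d(X)@m["R"].T+m["t"];p=c@m["camera_matrix"].T;return p[:,:2]/p[:,2:]
def ray(n,uv,z):
    m=CM[n];d=m["R"].T@np.linalg.inv(m["camera_matrix"])@[*uv,1];o=-m["R"].T@m["t"];return o+d*(z-o[2])/d[2]
t=np.radians(25);N=np.array([-np.sin(t),0,np.cos(t)]);U=np.array([np.cos(t),0,np.sin(t)]);Y=np.array([0,1,0.])
FC=np.array([-31,0,200.])
def F(u,y,n): return FC+u*U+y*Y+n*N   # face coords -> desk
def W(P,pose): # desk->world
    return np.atleast_2d(P)@Ro.from_euler('z',pose[2]).as_matrix().T+[pose[0],pose[1],0]
E
python3 - <<'E'
from h import *
A=lambda p:(np.array(p,float)+.5)/3-.5+[110,145]
B=lambda p:(np.array(p,float)+.5)/3-.5+[125,85]
h=106.5
fc=[F(h,170,0),F(h,-170,0),F(-h,-170,0),F(-h,170,0)]
pc=[F(76,100,0),F(76,-100,0),F(-76,-100,0),F(-76,100,0)]
P=np.array(fc+pc)
a=A([(337,437),(88,188),(252,108),(490,320),(310,363),(160,220),(278,157),(420,287)])
b=B([(252,92),(502,95),(497,248),(253,245),(303,113),(451,117),(447,230),(303,228)])
f=lambda q:np.r_[proj("scene",W(P,q))-a,proj("top",W(P,q))-b].ravel()
s=least_squares(f,[600,0,0],loss="soft_l1");print("desk",s.x.round(4),f(s.x).reshape(-1,2).round(1).tolist())
np.save("desk.npy",s.x)
M=np.array([(130,95,0),(130,-95,0),(-130,-95,0),(-130,95,0)])+[0,0,4]
mb=B([(588,253),(714,265),(703,435),(576,419)]);ma=A([(155,117),(70,22)])
g=lambda q:np.r_[proj("top",W(M,q))-mb,proj("scene",W(M,q))[[0,1]]-ma].ravel()
r=least_squares(g,[500,-300,0],loss="soft_l1");print("mat",r.x.round(4),g(r.x).reshape(-1,2).round(1).tolist())
np.save("mat.npy",r.x)
for n,off in(("scene",[110,145]),("top",[125,85])):
  im=cv2.imread(f"pics/{n}0.png")
  for side in(1,-1): print(n,side,{d:[np.round((proj(n,W(F(e*20*np.sin(-np.radians(d)),side*120+e*20*np.cos(np.radians(d)),30),s.x))[0]-off+.5)*3-.5).tolist() for e in(1,-1)] for d in(-30,-15,0,15,30)})
hb=W([F(0,60,36),F(0,-60,36)],s.x);print(hb.round(), [((proj(n,hb)-o+.5)*3-.5).round().tolist() for n,o in(("scene",[110,145]),("top",[125,85]))])
E
```

```text
desk [6.737016e+02 4.206820e+01 5.050000e-02] [[0.5, 0.6], [-1.2, -0.1], [0.1, -0.1], [0.4, -0.8], [-1.2, 0.4], [-0.5, 0.3], [-0.5, 0.6], [-0.7, -0.7], [-0.0, -0.1], [0.1, 1.0], [-0.6, 1.7], [-0.4, 0.5], [0.1, 0.9], [-0.4, 0.8], [-0.4, 0.1], [-0.3, -0.6]]
mat [ 4.758923e+02 -3.792268e+02 -3.590000e-02] [[0.2, 0.1], [-0.4, 0.7], [0.2, 0.3], [-0.2, 0.8], [-0.4, 0.8], [-0.7, 0.2]]
scene 1 {-30: [[396.0, 335.0], [383.0, 299.0]], -15: [[401.0, 334.0], [378.0, 300.0]], 0: [[405.0, 331.0], [373.0, 302.0]], 15: [[408.0, 328.0], [370.0, 305.0]], 30: [[410.0, 324.0], [368.0, 309.0]]}
scene -1 {-30: [[216.0, 169.0], [208.0, 140.0]], -15: [[221.0, 169.0], [203.0, 140.0]], 0: [[225.0, 167.0], [198.0, 142.0]], 15: [[229.0, 164.0], [194.0, 144.0]], 30: [[231.0, 161.0], [192.0, 147.0]]}
top 1 {-30: [[273.0, 166.0], [299.0, 181.0]], -15: [[272.0, 169.0], [300.0, 178.0]], 0: [[271.0, 173.0], [301.0, 174.0]], 15: [[272.0, 177.0], [300.0, 170.0]], 30: [[273.0, 180.0], [299.0, 166.0]]}
top -1 {-30: [[451.0, 170.0], [476.0, 186.0]], -15: [[449.0, 174.0], [478.0, 182.0]], 0: [[449.0, 178.0], [478.0, 178.0]], 15: [[449.0, 181.0], [478.0, 175.0]], 30: [[450.0, 185.0], [477.0, 171.0]]}
[[625. 100. 233.]
 [631. -20. 233.]] [[[344.0, 269.0], [255.0, 188.0]], [[330.0, 175.0], [419.0, 177.0]]]
```

```bash
python3 - <<'E'
import cv2,numpy as np
a=cv2.imread("pics/scene0.png")
z=lambda x,y:cv2.resize(a[y-20:y+20,x-25:x+25],(500,400)[:2],interpolation=cv2.INTER_CUBIC)
cv2.imwrite("pics/c.png",np.hstack([z(180,202),z(237,255)])[:,:,:] if 0 else cv2.resize(np.hstack([z(180,202),z(237,255)]),(800,320)))
E
```

```text
(no output)
```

View pics/c.png

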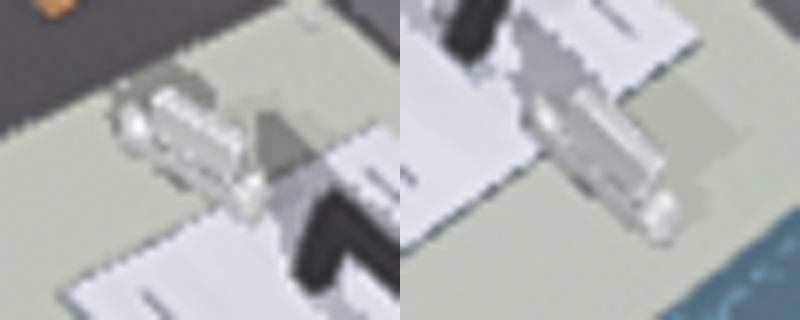

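Fit residuals are about 1 px. The left button is at about 0°, the right at about +15°. I'll write the helpers and check reach for every pose, with no motion.

```bash
cat >> h.py <<'E'
D=np.load("desk.npy");MT=np.load("mat.npy")
def P(u,y,n): return W(F(u,y,n),D)[0]
def rpy(x,z): 
    x=np.array(x,float);z=np.array(z,float);return Ro.from_matrix(np.c_[x,np.cross(z,x),z]).as_euler('xyz',degrees=True)
Rd=Ro.from_euler('z',D[2])
def face_rot(deg,flip=1): # tool into face, jaws along u turned by deg about N
    z=Ro.from_rotvec(N*np.radians(deg)).apply(U)*flip
    return rpy(Rd.apply(-N),Rd.apply(z))
def down_rot(yaw): # jaws along horizontal dir yaw (deg)
    a=np.radians(yaw);return rpy([0,0,-1],[np.cos(a),np.sin(a),0])
E
python3 - <<'E'
from h import *
for f in(1,-1):
  for nm,p,r in[("L",P(0,120,13),face_rot(0,f)),("Lhi",P(0,120,80),face_rot(0,f)),("R",P(0,-120,13),face_rot(15,f)),("H",P(0,0,17),face_rot(0,f)),("Hup",P(0,0,140),face_rot(0,f)),("lev",P(-35,67,-20),face_rot(0,f)),("lev4",P(5,-67,-20),face_rot(0,f)),
   *[("M%d"%k,[*MT[:2],26],down_rot(np.degrees(MT[2])+k)) for k in(90,-90,0)]]:
    q=arm.solve_ik(list(p),list(r)); print(f,nm,None if q is None else np.round(q,0).tolist())
E
```

```text
1 L [4.0, 20.0, 79.0, -1.0, 56.0, 1.0]
1 Lhi [4.0, 15.0, 76.0, -1.0, 64.0, 1.0]
1 R [-22.0, 20.0, 79.0, 12.0, 58.0, -44.0]
1 H [-9.0, 19.0, 81.0, 6.0, 56.0, -15.0]
1 Hup [-11.0, 9.0, 75.0, 6.0, 71.0, -14.0]
1 lev [-2.0, 20.0, 87.0, 3.0, 48.0, -6.0]
1 lev4 [-16.0, 22.0, 80.0, 10.0, 54.0, -23.0]
1 M90 [-50.0, 37.0, 78.0, 0.0, 65.0, -138.0]
1 M-90 [-50.0, 37.0, 78.0, -0.0, 65.0, 42.0]
1 M0 [-50.0, 37.0, 78.0, 0.0, 65.0, -48.0]
-1 L None
-1 Lhi None
-1 R [-22.0, 20.0, 79.0, 12.0, 58.0, 136.0]
-1 H None
-1 Hup None
-1 lev None
-1 lev4 [-16.0, 22.0, 80.0, 10.0, 54.0, 157.0]
-1 M90 [-50.0, 37.0, 78.0, 0.0, 65.0, -138.0]
-1 M-90 [-50.0, 37.0, 78.0, -0.0, 65.0, 42.0]
-1 M0 [-50.0, 37.0, 78.0, 0.0, 65.0, -48.0]<stdin>:4: UserWarning: Gimbal lock detected. Setting third angle to zero since it is not possible to uniquely determine all angles.
```

```bash
cat > btn.py <<'E'
from h import *
def turn(y,d0,d1):
    jaws.move_gripper(0.45,25)
    arm.movep(list(P(0,y,110)),list(face_rot(d0)))
    s=arm.servo_line(list(P(0,y,13.5)),vel=120,force_limit=15)
    jaws.move_gripper(0.0,25)
    st=monitor.get_state();print("grip",s,round(st["grip_width"],3),st["force"].round(1),st["position"].round(1))
    q=np.array(st["joint_positions"]);q[5]-=d1-d0
    arm.move_joints(list(q))
    st=monitor.get_state();print("turned",st["force"].round(1),st["torque"].round(2),st["joint_positions"].round(1))
    jaws.move_gripper(0.45)
    arm.servo_line(list(P(0,y,75)),vel=150)
    print(monitor.get_state()["time"])
E
python3 - <<'E'
from btn import *
turn(120,0,90)
im=snapshot("scene");cv2.imwrite("pics/d.png",cv2.resize(im[145:295,110:310,::-1],(800,600),interpolation=cv2.INTER_CUBIC))
E
```

```text
grip False -0.003 [-0.2  0.2 -0.2] [631.  160.1 212.4]
turned [-0.2 -0.7 -0.6] [-0.03  0.18 -0.05] [  4.1  20.4  78.6  -0.6  56.  -88.6]
6.975
```

View pics/d.png

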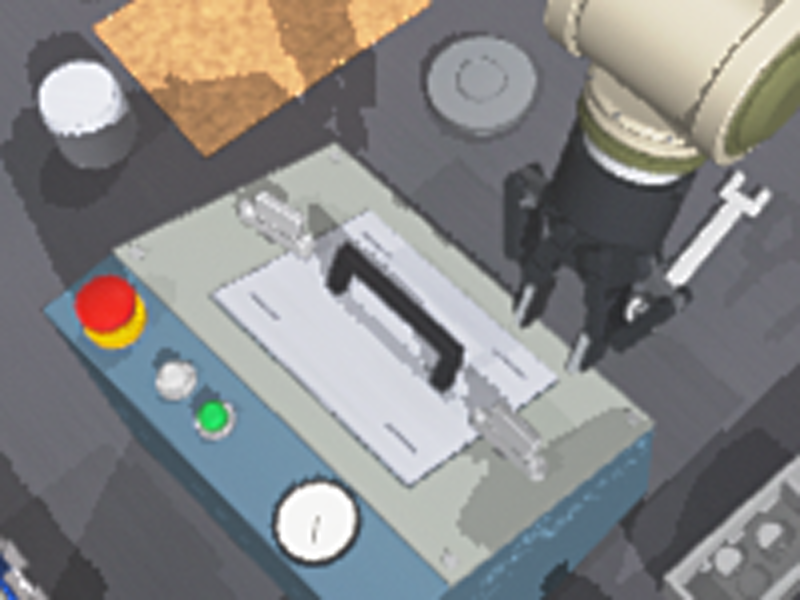

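```bash
python3 - <<'E'
from h import *
st=monitor.get_state();p=st["position"];R=Ro.from_euler('xyz',st["tcp_rot"],degrees=True).as_matrix()
print(p.round(1),P(0,120,75).round(1),R.round(3).tolist())
print("N,U",Rd.apply(N).round(3),Rd.apply(U).round(3))
for n in("scene","top"):print(n,proj(n,p).round(1),proj(n,P(0,120,75)).round(1), proj(n,P(0,120,30)).round(1))
print("tips crop", ((proj("scene",[p+R[:,2]*k for k in(19,-19)])-[110,145])*4).round())
im=snapshot("top");cv2.imwrite("pics/e.png",cv2.resize(im[85:205,180:340,::-1],(800,600),interpolation=cv2.INTER_CUBIC))
E
```

```text
[604.8 158.7 266.7] [605.  158.7 268. ] [[0.421, -0.906, -0.05], [0.021, -0.046, 0.999], [-0.907, -0.421, -0.0]]
N,U [-0.422 -0.021  0.906] [0.905 0.046 0.423]
scene [[243.9 239.7]] [[243.9 239.6]] [[239.3 250.2]]
top [[219.  143.7]] [[219.  143.5]] [[220.  142.4]]
tips crop [[557. 398.]
 [515. 360.]]
```

View pics/e.png

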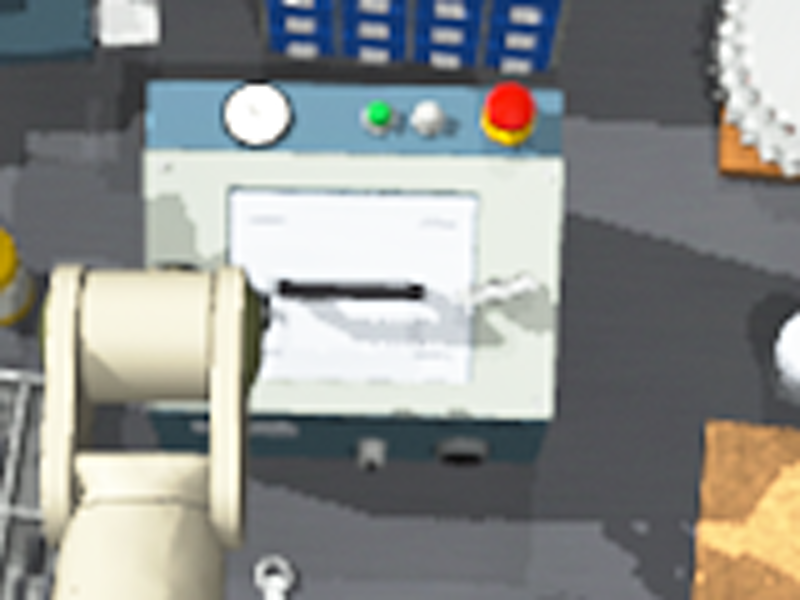

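The gripper closed on nothing, and its tips show about 25–35 mm short of where they should be. I'll check with a gentle touch on bare face with the jaws shut, plus one picture.

```bash
python3 - <<'E'
from h import *
jaws.move_gripper(0.0,25)
arm.servo_line(list(P(-91,120,40)),rot=list(face_rot(90)),vel=200)
st=monitor.get_state();p=st["position"];print(p,st["grip_width"])
s=arm.servo_line(list(P(-91,120,-35)),vel=40,force_limit=6)
st=monitor.get_state();q=st["position"];print(s,q.round(1),"n=",((q-P(-91,120,0))@Rd.apply(N)).round(1),st["force"].round(1))
im=snapshot("scene");print("tip pred crop",((proj("scene",q)-[170,190])*6).round());cv2.imwrite("pics/f.png",cv2.resize(im[190:290,170:300,::-1],(780,600),interpolation=cv2.INTER_CUBIC))
arm.servo_line(list(P(-91,120,60)),vel=150);print(monitor.get_state()["time"])
E
```

```text
[538.57413785 155.38122286 198.98455103] 0.0011033300226674179
True [568.9 156.9 130.2] n= -34.6 [-1.7 -0.4  5.2]
tip pred crop [[503. 355.]]
10.8
```

View pics/f.png

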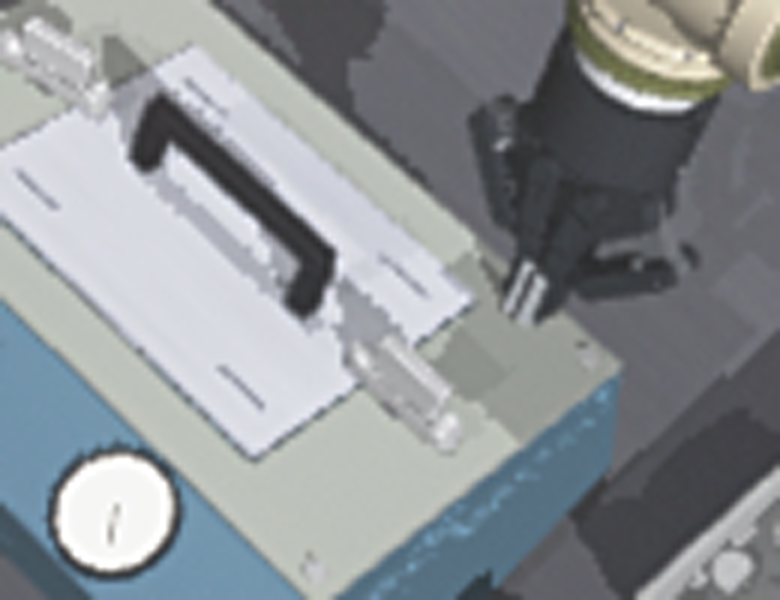

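```bash
python3 - <<'E'
from h import *
for px in[(520,318),(515,315),(525,322)]:
  uv=np.array(px)/6+[170,190]
  for n in(0,4):
    s=least_squares(lambda v:proj("scene",P(v[0],v[1],n))[0]-uv,[-80,120]);print(px,n,s.x.round(1))
# refit desk with height free, using wing tops etc
print(proj("scene",P(-91,120,0)).round(1),(proj("scene",P(-91,120,0))-[170,190])*6, (proj("scene",P(0,120,30))-[170,190])*6)
E
```

```text
(520, 318) 0 [-85.9 122. ]
(520, 318) 4 [-82.4 123.4]
(515, 315) 0 [-85.2 119.3]
(515, 315) 4 [-81.7 120.7]
(525, 322) 0 [-86.1 125.1]
(525, 322) 4 [-82.6 126.5]
[[257.3 241.7]] [[523.6697328  310.45528166]] [[416.08557622 361.48202542]]
```

The touch and picture agree: the real finger tips lie about 34 mm behind the reported TCP along the tool axis, while laterally they are right. I'll compensate for that along the tool axis everywhere.

```bash
cat >> h.py <<'E'
K=34.0
def T(p,r): # command for the real tips at p with rpy r
    return list(np.array(p)+K*Ro.from_euler('xyz',r,degrees=True).as_matrix()[:,0])
E
cat > btn.py <<'E'
from h import *
def turn(y,d0,d1):
    r=list(face_rot(d0))
    jaws.move_gripper(0.45,25)
    arm.movep(T(P(0,y,60),r),r)
    s=arm.servo_line(T(P(0,y,13.5),r),vel=100,force_limit=15)
    jaws.move_gripper(0.0,25)
    st=monitor.get_state();print("grip",s,round(st["grip_width"],3),st["force"].round(1),st["position"].round(1))
    if st["grip_width"]<.05: return
    q=np.array(st["joint_positions"]);q[5]-=d1-d0
    arm.move_joints(list(q))
    st=monitor.get_state();print("turned",st["force"].round(1),st["torque"].round(2),st["joint_positions"].round(1))
    jaws.move_gripper(0.45)
    arm.servo_line(T(P(0,y,62),r),vel=150)
    print(monitor.get_state()["time"])
E
python3 - <<'E'
from btn import *
turn(120,0,90)
E
```

```text
grip False 0.109 [-4.8 -0.   4.9] [645.2 160.8 182.2]
turned [-1.6  0.2  2.1] [0.07 0.37 0.1 ] [  4.   23.2  79.4  -0.6  52.4 -88.5]
15.875
```

```bash
python3 - <<'E'
from btn import *
turn(-120,15,90)
im=snapshot("scene");cv2.imwrite("pics/g.png",cv2.resize(im[170:290,140:300,::-1],(800,600),interpolation=cv2.INTER_CUBIC))
E
```

```text
grip False 0.106 [-0.6  2.2  5.1] [657.8 -78.8 182.4]
turned [0.9 0.6 2.1] [0.11 0.1  0.12] [ -21.6   22.8   79.9   12.4   54.7 -119.6]
20.0667
```

View pics/g.png

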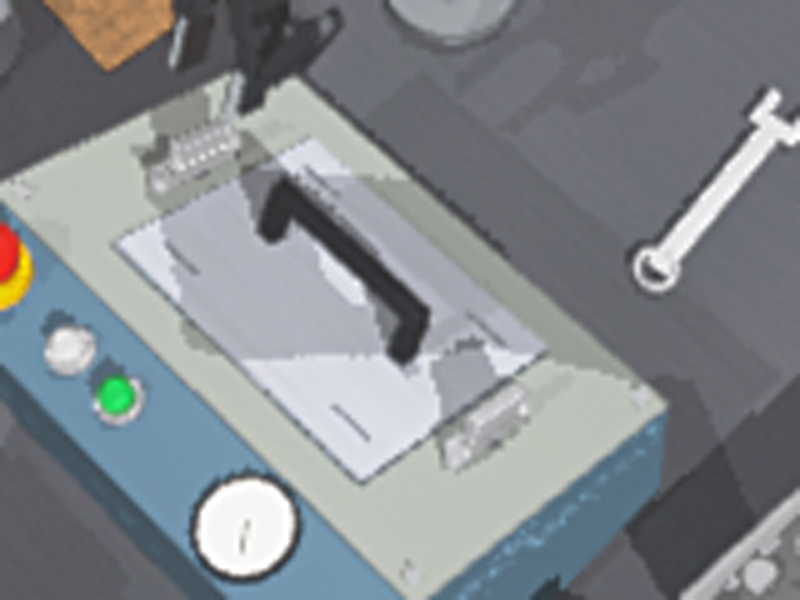

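Both wings now lie along the panel's sides (≈ 195,150 and 487,425 in the crop), clear of it. Next, the panel.

```bash
python3 - <<'E'
from h import *
r=list(face_rot(0)); m=list(down_rot(np.degrees(MT[2])-90))
wp=[600,-160,350]
for p,o in((P(0,0,150),r),(wp,m),([*MT[:2],120],m),([*MT[:2],26],m)): assert arm.solve_ik(T(p,o),o) is not None,p
arm.movep(T(P(0,0,62),r),r)
s=arm.servo_line(T(P(0,0,18),r),vel=100,force_limit=15)
jaws.move_gripper(0.0,90)
st=monitor.get_state();print(s,st["grip_width"],st["force"].round(1),st["time"])
assert st["grip_width"]>.08
s=arm.servo_line(T(P(0,0,45),r),vel=45);st=monitor.get_state();print(s,st["grip_width"],st["force"].round(1),st["torque"].round(2))
arm.servo_line(T(P(0,0,150),r),vel=150)
im=snapshot("scene");cv2.imwrite("pics/h.png",cv2.resize(im[110:320,90:370,::-1],(800,600),interpolation=cv2.INTER_CUBIC))
print(monitor.get_state()["force"].round(1),monitor.get_state()["time"])
E
```

```text
False 0.11924222391025847 [-5.6 -0.5  5. ] 22.675
False 0.11730599988921975 [ 0.1 -0.2 -3.9] [-0.02  0.53 -0.05]
[ 0.3  0.1 -5. ] 24.325<stdin>:2: UserWarning: Gimbal lock detected. Setting third angle to zero since it is not possible to uniquely determine all angles.
```

View pics/h.png

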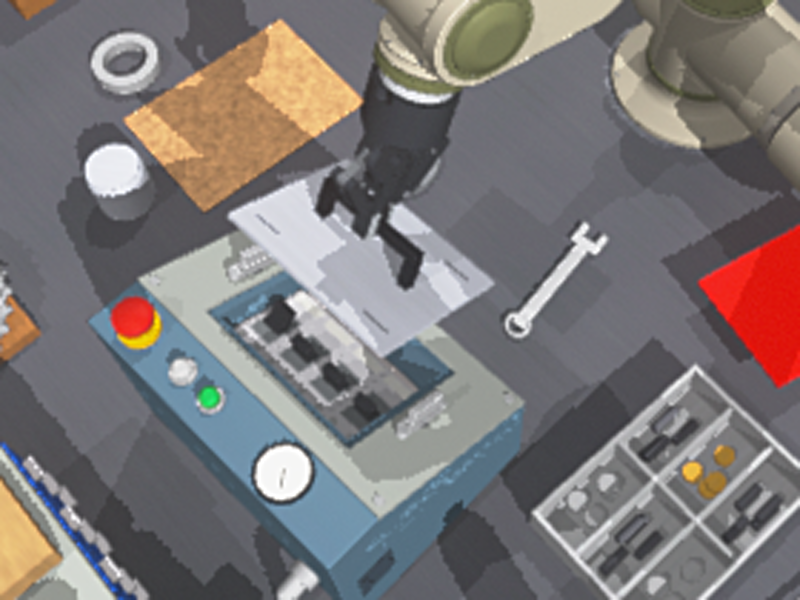

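```bash
python3 -W ignore - <<'E'
from h import *
m=list(down_rot(np.degrees(MT[2])-90))
arm.servo_line(T([590,-160,350],m),rot=m,vel=130)
arm.movep(T([*MT[:2],110],m),m)
arm.servo_line(T([*MT[:2],36],m),vel=100)
st=monitor.get_state();print(st["force"].round(1),st["tcp_rot"],m)
s=arm.servo_line(T([*MT[:2],18],m),vel=15,force_limit=4)
st=monitor.get_state();print(s,"tip z",(st["position"][2]+K).round(1),st["force"].round(1),st["torque"].round(2),st["time"])
E
```

```text
[ 0.8 -0.5 -3.8] [ 42.81897294  89.92038847 -49.23379498] [np.float64(92.05754010466487), np.float64(90.0), np.float64(0.0)]
True tip z 28.1 [-0.1  0.3  5.4] [0.01 0.08 0.  ] 29.025
```

```bash
python3 -W ignore - <<'E'
from h import *
m=list(down_rot(np.degrees(MT[2])-90))
jaws.move_gripper(0.4)
arm.servo_line(T([*MT[:2],120],m),vel=150)
r=list(face_rot(0))
arm.movep(T([500,-120,380],m),m)
jaws.move_gripper(0.0)
a=snapshot("scene");b=snapshot("top")
for n in("scene","top"): print([(round(d["p"],2),(np.array(d["extent"])*[512,384,512,384]).round(1).tolist()) for d in recognise(n,"panel_handle")], "mat", proj(n,[*MT[:2],9]).round(1))
A=cv2.resize(a[210:270,155:235,::-1],(800,600),interpolation=cv2.INTER_CUBIC)
B=cv2.resize(b[150:250,285:385,::-1],(400,400),interpolation=cv2.INTER_CUBIC);C=cv2.resize(a[110:210,115:235,::-1],(400,333),interpolation=cv2.INTER_CUBIC)
A2=np.zeros((600,800,3),np.uint8);A2[:300,:400]=cv2.resize(A,(400,300),interpolation=cv2.INTER_AREA)
A2[:400,400:]=B
cv2.imwrite("pics/i.png",A)
A2[300:600,:400]=cv2.resize(C,(400,300));cv2.imwrite("pics/j.png",A2)
print(monitor.get_state()["time"])
E
```

```text
[(0.73, [175.0, 149.3, 65.1, 54.5]), (0.61, [370.8, 213.5, 78.4, 60.0])] mat [[174.6 148. ]]
[(0.87, [341.7, 199.6, 36.3, 46.2]), (0.83, [169.0, 254.7, 27.1, 52.2]), (0.43, [252.6, 138.5, 80.4, 82.2])] mat [[340.  198.8]]
32.15
```

View pics/i.png

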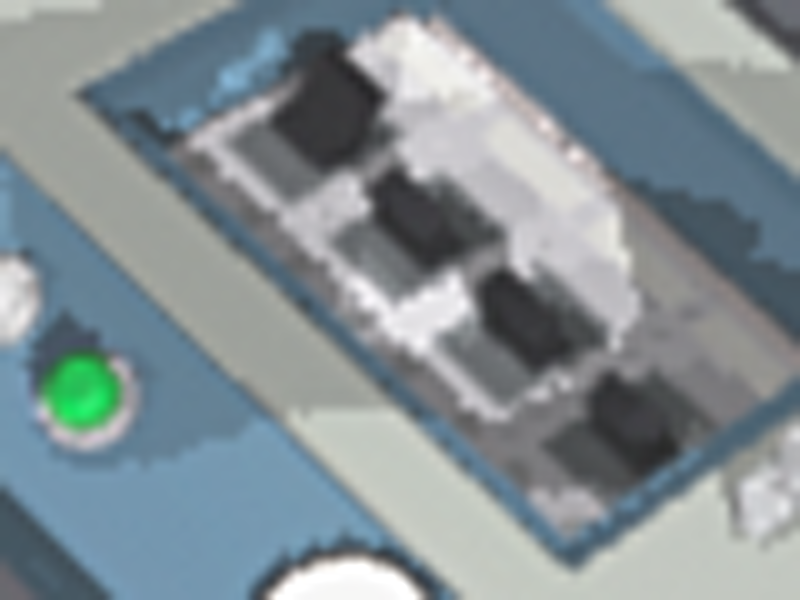

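View pics/j.png

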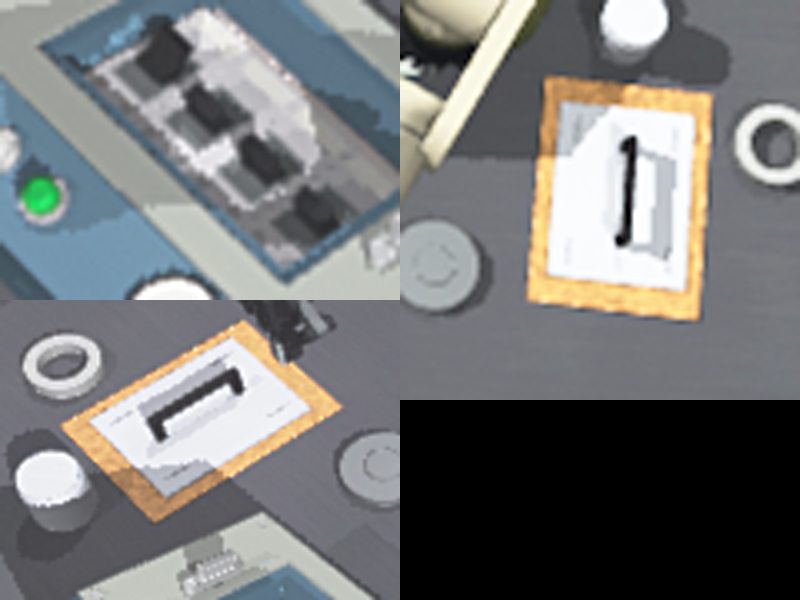

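```bash
python3 -W ignore - <<'E'
from h import *
for y in(-67.5,-22.5,22.5,67.5):
  o=[]
  for a in(-26,26):
    t_=np.radians(a);d=np.array([np.sin(t_),np.cos(t_)]);e=np.array([np.cos(t_),-np.sin(t_)])
    c=[P(8+26*d[0]+s*6*e[0],y+w*12,-36+26*d[1]+s*6*e[1]) for s,w in((1,1),(1,-1),(-1,-1),(-1,1))]
    o.append(((proj("scene",c)-[155,210]+.5)*10).round().astype(int).tolist())
  print(y,"down",o[0],"up",o[1])
for u in(-40,8): 
  for y in(-67.5,67.5):
    r=list(face_rot(0));print(arm.solve_ik(T(P(u,y,-18),r),r) is not None)
E
```

```text
-67.5 down [[376, 100], [321, 49], [345, 46], [400, 97]] up [[314, 146], [259, 93], [290, 66], [345, 118]]
-22.5 down [[482, 199], [425, 146], [449, 142], [505, 194]] up [[420, 246], [363, 192], [394, 164], [451, 217]]
22.5 down [[590, 300], [532, 246], [555, 241], [613, 295]] up [[529, 349], [470, 294], [502, 265], [560, 319]]
67.5 down [[702, 404], [642, 348], [664, 342], [724, 398]] up [[641, 455], [581, 398], [612, 368], [672, 425]]
True
True
True
True
```

Odd one out: of the four levers (crop ≈ 330,100; 430,215; 540,315; 635,425), the first matches the "down" projection and the other three match "up". So the dropped one is the right-most (-y). The panel lies centred and handle up on the mat.

```bash
python3 -W ignore - <<'E'
from h import *
r=list(face_rot(0));y=-67.5
arm.movep(T(P(-42,y,60),r),r)
s=arm.servo_line(T(P(-42,y,-18),r),vel=80,force_limit=8)
print("in",s,monitor.get_state()["force"].round(1))
s=arm.servo_line(T(P(14,y,-18),r),vel=30,force_limit=12)
st=monitor.get_state();tip=st["position"]-K*Ro.from_euler('xyz',r,degrees=True).as_matrix()[:,0]
print(s,"u",((tip-P(0,0,0))@Rd.apply(U)).round(1),"n",((tip-P(0,0,0))@Rd.apply(N)).round(1),st["force"].round(1))
arm.servo_line(T(P(-42,y,-18),r),vel=120)
arm.servo_line(T(P(-42,y,70),r),vel=150)
m=list(down_rot(np.degrees(MT[2])-90))
arm.movep(T([450,-60,380],m),m)
a=snapshot("scene");cv2.imwrite("pics/k.png",cv2.resize(a[210:270,155:235,::-1],(800,600),interpolation=cv2.INTER_CUBIC))
print(monitor.get_state()["time"])
E
```

```text
in False [ 0.3 -0.  -0.5]
True u -5.1 n -17.5 [-2.1 -0.   4. ]
38.575
```

View pics/k.png

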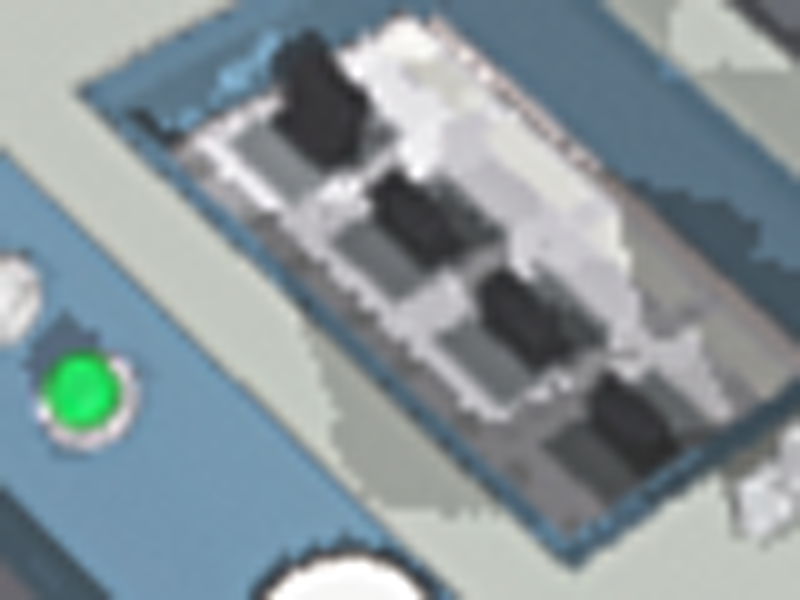

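Lever 1 has moved but is not fully up: its dark blob still reaches (290,30), where the others suggest about (265,65). The reaction was along the normal, so the tip rode on the lever's end because the push was too shallow. I'll push again deeper and judge by pixel comparison with the others.

```bash
cat > lev.py <<'E'
from h import *
def blobs(im):
    g=im.max(2).astype(int)
    for y in(-67.5,-22.5,22.5,67.5):
        t_=np.radians(26);c=proj("scene",P(8+26*np.sin(t_),y,-36+26*np.cos(t_)))[0]
        i,j=np.round(c).astype(int);w=g[j-7:j+8,i-6:i+10]<62
        yy,xx=np.nonzero(w);print(y,"n",w.sum(),"centroid-rel",np.round([xx.mean()-6+i-c[0],yy.mean()-7+j-c[1]],1),"top",yy.min()-7+j-c[1].round(1))
E
python3 -W ignore - <<'E'
from lev import *
a=cv2.imread("pics/scene0.png")
blobs(snapshot("scene"))
r=list(face_rot(0));y=-67.5;R=Ro.from_euler('xyz',r,degrees=True).as_matrix()
def rep(s):
    st=monitor.get_state();d=st["position"]-K*R[:,0]-P(0,0,0)
    f=st["force"];print(s,"u,n",(d@Rd.apply(U)).round(1),(d@Rd.apply(N)).round(1),"F u,n",(f@Rd.apply(U)).round(1),(f@Rd.apply(N)).round(1))
arm.movep(T(P(-42,y,50),r),r)
s=arm.servo_line(T(P(-42,y,-27),r),vel=80,force_limit=6);rep(s)
s=arm.servo_line(T(P(12,y,-27),r),vel=30,force_limit=12);rep(s)
arm.servo_line(T(P(-42,y,-25),r),vel=120)
arm.servo_line(T(P(-42,y,70),r),vel=150)
m=list(down_rot(np.degrees(MT[2])-90))
arm.movep(T([450,-60,380],m),m)
im=snapshot("scene");cv2.imwrite("pics/l.png",im[:,:,::-1]);blobs(im)
print(monitor.get_state()["time"])
E
```

```text
-67.5 n 60 centroid-rel [2.  0.5] top -5.099999999999994
-22.5 n 39 centroid-rel [-0.1  0.6] top -7.0
22.5 n 43 centroid-rel [0.6 1.3] top -6.199999999999989
67.5 n 46 centroid-rel [0.2 1.4] top -6.699999999999989
False u,n -41.6 -26.5 F u,n -0.0 0.8
True u,n -2.0 -27.5 F u,n -2.3 5.1
-67.5 n 24 centroid-rel [0.9 2.4] top -2.0999999999999943
-22.5 n 38 centroid-rel [0.4 1.3] top -6.0
22.5 n 41 centroid-rel [0.6 1.3] top -6.199999999999989
67.5 n 48 centroid-rel [0.3 1.4] top -6.699999999999989
45.2917
```

```bash
python3 -W ignore - <<'E'
from h import *
im=cv2.imread("pics/l.png").max(2)
for y in(-67.5,-22.5,22.5):
    t_=np.radians(26);c=proj("scene",P(8+26*np.sin(t_),y,-36+26*np.cos(t_)))[0];i,j=np.round(c).astype(int);print(y,c.round(1));print(im[j-7:j+8,i-7:i+10])
E
```

```text
-67.5 [184.7 220.1]
[[152 143 142 172 161 140 137 136 136 135 133 124 132 170 155 214 239]
 [135 135 157 174 105 125 137 136 135 133 128 111 144 210 218 243 245]
 [139 147 158 100  70  82 126 127 132 146 147 198 218 239 237 235 238]
 [171 183 103  71  71  69  76  91 147 213 207 221 238 238 235 235 233]
 [194 191  96  69  66  64  73 134 209 245 210 234 239 237 229 228 227]
 [201 184  94  58  62  63  64  99 177 203 155 165 207 230 231 228 228]
 [150 137 108  71  60  61  61  63  87 141 138 130 140 204 230 231 229]
 [141 146 188 133  68  62  64  61  61  85 128 106  99 144 205 230 230]
 [196 195 195 191  89  56  64  65  65  63  78  97 103 128 148 204 229]
 [233 192 149 142  77  51  59  65  65  64  59  72 101 107 127 137 183]
 [188 146 131 115  98  68  49  56  68  60  56  65  98 103 101 100 142]
 [153 132 116 111 113 101  70  53  56  56  55  51  65 100 104 124 177]
 [203 148 132 117 118 114 100  67  56  55  54  50  71 107 140 181 187]
 [235 185 148 135 137 117 113  98  75  57  70 104 113 132 185 181 146]
 [233 234 202 151 135 117 118 113 107 101 153 209 207 186 180 106  66]]
-22.5 [195.2 2
[... 1456 characters left out ...]
153 113  68  54  51  56  86 115 112 114 148 184 193 190 190]
 [195 206 171 107  60  56  57  56  55  77 107 107 115 148 185 192 192]
 [192 196 190 130  64  56  60  58  57  59  77  81 105 113 150 185 193]
 [194 189 157 137  69  52  59  63  61  58  62  63  79  79 108 150 182]
 [183 154 119 114  70  50  53  60  61  62  60  61  78  77  80 105 134]
 [119 110 111 113 101  69  54  54  58  64  58  58  68  76  75  77 117]
 [120 108 111 114 114 101  80  58  51  57  56  54  54  69  83  89 115]
 [163 124 111 112 114 116 115  82  57  54  55  58  63  88 117 136 136]
 [194 162 124 112 111 114 116 114  81  61  73 101  95 110 138 139 136]
 [183 194 164 124 110 112 113 114 111  95 129 157 158 141 142 122  81]]
```

```bash
python3 -W ignore - <<'E'
from lev import *
im0=cv2.imread("pics/l.png").astype(int);print("bgr tip ext",im0[215:219,180:184].reshape(-1,3).tolist())
r=list(face_rot(0));y=-67.5;R=Ro.from_euler('xyz',r,degrees=True).as_matrix()
def rep(s):
    st=monitor.get_state();d=st["position"]-K*R[:,0]-P(0,0,0)
    f=st["force"];print(s,"u,n",(d@Rd.apply(U)).round(1),(d@Rd.apply(N)).round(1),"F u,n",(f@Rd.apply(U)).round(1),(f@Rd.apply(N)).round(1))
arm.movep(T(P(-30,y,50),r),r)
s=arm.servo_line(T(P(-30,y,-23),r),vel=90,force_limit=6);rep(s)
s=arm.servo_line(T(P(-8,y,-23),r),vel=60,force_limit=10);rep(s)
s=arm.servo_line(T(P(10,y,-23),r),vel=15,force_limit=20);rep(s)
arm.servo_line(T(P(-30,y,-23),r),vel=120)
arm.servo_line(T(P(-30,y,70),r),vel=150)
m=list(down_rot(np.degrees(MT[2])-90))
arm.movep(T([450,-60,380],m),m)
im=snapshot("scene");cv2.imwrite("pics/m.png",im[:,:,::-1]);blobs(im)
print(im.max(2)[213:228,178:195]);print(monitor.get_state()["time"])
E
```

```text
bgr tip ext [[158, 136, 105], [100, 89, 72], [70, 64, 56], [82, 74, 63], [103, 91, 72], [71, 65, 58], [71, 66, 57], [69, 64, 56], [96, 84, 68], [69, 62, 57], [66, 62, 57], [64, 61, 60], [94, 83, 67], [58, 55, 52], [62, 58, 59], [63, 60, 62]]
False u,n -29.6 -22.6 F u,n 1.1 -0.2
False u,n -8.2 -23.0 F u,n 0.4 0.0
True u,n -0.2 -23.4 F u,n -3.1 5.0
-67.5 n 22 centroid-rel [1.1 2.8] top -2.0999999999999943
-22.5 n 38 centroid-rel [0.5 1.3] top -6.0
22.5 n 44 centroid-rel [0.5 1.1] top -7.199999999999989
67.5 n 46 centroid-rel [0.3 1.5] top -6.699999999999989
[[151 142 142 171 161 140 137 136 135 135 134 125 132 169 156 214 239]
 [137 135 156 174 105 125 136 137 134 133 128 111 143 210 218 243 245]
 [138 147 157 100  69  81 127 129 132 146 148 198 218 239 237 236 238]
 [170 184 104  70  69  69  76  91 149 213 206 220 238 239 235 234 234]
 [195 191  96  67  67  64  74 134 208 245 210 234 239 237 230 229 227]
 [201 184  95  59  62  63  63 101 176 201 155 166 207 230 230 228 228]
 [151 136 110  71  59  63  62  62  88 141 138 131 140 204 230 231 229]
 [141 146 188 133  68  62  64  61  61  85 128 107 100 142 206 231 231]
 [197 196 194 192  89  57  64  65  63  64  78  96 102 127 147 205 229]
 [232 191 149 142  77  50  59  63  68  64  58  74 102 106 127 138 183]
 [188 145 130 117  97  67  52  58  67  59  55  65  98 103 100 100 141]
 [153 131 114 111 113 100  69  53  55  55  57  53  64  99 104 124 176]
 [203 146 133 118 117 113 101  67  55  53  54  50  69 108 140 181 187]
 [235 185 148 136 136 116 113 100  76  57  72 105 113 133 186 181 146]
 [232 235 201 151 134 118 116 114 108 101 153 208 206 185 181 106  66]]
51.7083
```

```bash
python3 -W ignore - <<'E'
from h import *
arm.sign_off()
E
```

```text
the job is handed in; nothing more can be done
```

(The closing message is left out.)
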